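# Pin the scope-holder arm to its bench bracket

### The job

Swing the white scope-holder arm over the blue knuckle of its bench bracket and lock it there: take the orange-headed pin from the grey rack and thread it down through the arm's eye and the hole of the knuckle below, feeling for where the holes line up, until its head sits fully home on the arm; then let go. Feel your way gently, never forcing the pin against the holes (60 N at the very most), and leave the grey spare pin, the dish, the grasper and the remote alone.

Things in the scene. Friction and masses are not known exactly. Their poses are not given: they have to be found in the camera images.
- bracket: Fixed bench bracket: aluminium foot plate 130 x 280 mm, 12 mm thick; origin under it on the bench, z up. The arm's vertical hinge axis is at its x = 0, y = +80 mm. Near x = 0 to 25, y = -80 mm stands the blue knuckle: a block 60 mm (along x) x 36 mm, 18 mm thick, top 60 mm above the bench, 30 mm of free space beneath, with one vertical through hole in its middle, 12.5 mm diameter, chamfer 2 mm
- knuckle_ref (a point): Zero mark of the knuckle's adjustment, at x = 0, y = -80 mm of the bracket, level with the knuckle's top face (60 mm above the bench), 160 mm from the hinge axis. The knuckle is firmly clamped so that its hole is 5 to 25 mm from this mark, to the +x side, on the circle about the hinge axis; where is not reported: find it by feel (or see it while the arm is aside)
- swing_arm (a joint): Angle of the white swing arm about its vertical hinge (rad): 0 when its eye is above knuckle_ref, growing as the eye swings to the bracket's +x side (counter-clockwise from above); it can go from -0.12 to 0.95. The holes line up somewhere between 0.03 and 0.155. It turns with a slight friction (about 1 N at the eye) and stays where it is left
- eye (a point): Centre of the eye at the end of the white arm, at its top face, 76 mm above the bench, 160 mm from the hinge axis. The eye is a 36 mm square knuckle 14 mm thick with a vertical through hole 12.5 mm in diameter, chamfer 2 mm; its underside passes 2 mm above the blue knuckle
- grip_post (a point): Centre of the black upright grip post on the arm, 16 mm diameter, 36 mm tall (76 to 112 mm above the bench), 75 mm from the hinge axis: can be pinched from above or pushed to swing the arm
- pin_grip (a point): Grip point of the orange-headed pin, on its axis, 64 mm above its tip. Steel shank 10 mm diameter, 42 mm long, tip tapered over the last 4 mm; round orange head 22 mm diameter, 38 mm tall (42 to 80 mm above the tip); 70 g; z runs from tip to head. It starts upright in either hole of the rack, head resting on the rack's top
- pin_tip (a point): Tip (lower end) of the orange-headed pin, on its axis. With the head home on the arm the tip is 34 mm above the bench
- spare_grip (a point): The same point of the spare pin, alike but with a grey head; it stands in the other hole of the rack, 90 mm away, and stays there
- rack: Fixed grey block 50 x 150 mm, 50 mm tall, origin under its centre; two vertical through holes 13 mm in diameter at its y = -45 and +45 mm hold the two pins
- dish: Clear plastic dish, 90 mm diameter, 30 mm high, origin under its centre; to be left alone
- grasper: Laparoscopic grasper lying on the bench, about 270 mm long along its x with blue finger rings, 15 mm high; to be left alone
- remote: Black remote control 50 x 130 x 18 mm, origin under its centre; to be left alone
There are look-alikes about, which are no part of the job. What is shaped like the part that bears pin_grip but green is not meant.

How it is judged (in metres and radians):
On the way, in this order (a step that is already met when the one before it is completed fails the run):
1. the arm is swung in over the blue knuckle (value of joint swing_arm between -0.07 and 0.22 rad), for 0.1 s.
2. the pin has passed through the eye into the hole of the knuckle (tip at least 6 mm below the knuckle's top face) (z of pin_tip in the frame of bracket below 0.054 m and horizontal distance between pin_tip and eye below 0.004 m and value of joint swing_arm between -0.01 and 0.185 rad), for 0.1 s.
At the end, for the whole second after the job is handed in: The orange-headed pin stands upright (within 0.1 rad) through the arm's eye (axis within 4 mm of the eye's) and the knuckle (arm angle between -0.01 and 0.185 rad), head home on the arm: tip no more than 36.5 mm above the bench, that is within 2.5 mm of fully home; released (z of pin_tip in the frame of bracket below 0.0365 m and horizontal distance between pin_tip and eye below 0.004 m and value of joint swing_arm between -0.01 and 0.185 rad and angle between pin_tip's own z axis and vertical below 0.1 rad); the robot touches nothing.
It fails at once if the pin is forced against the arm or bracket with more than 60 N (contact force between pin and bracket above 60 N).
It fails at once if the spare pin is moved by more than 20 mm (distance of spare_grip from where it was at the start of the episode above 0.02 m).
It fails at once if the dish, grasper or remote is moved by more than 20 mm (distance of any of dish, grasper, remote from where it was at the start of the episode above 0.02 m).
It also fails if it takes over 64 s, if anything falls off the work surface, if the arm or the gripper's body presses on something with over 40 N, if the wrist force passes 120 N, or if a joint passes its speed limit or range.

### The arm

A 7-joint arm with a two-finger parallel gripper is mounted at the origin on the work surface. World frame = base frame: x ahead of the robot, y to its left, z up, the work surface at z = 0. Lengths are in mm, angles in rad, forces in N, time in s.
With the tool pointing down it reaches from about 425 to 975 mm from the base axis. Payload 16.7 kg.
Tool frame: the origin (TCP) lies midway between the tips of the shut fingers; the grasp point (between the pads) lies 19 mm behind it; z points along the fingers, x is the direction in which the jaws open and shut, and the axes are right-handed (so a half turn about z gives the same grasp; the last joint's range is limited). The gripper opens to 85 mm and grips with 20 to 120 N. Pads are 22 mm wide; open, the fingers measure 114 mm over their backs; the gripper's body (76 mm by 85 mm) begins 54 mm behind the grasp point. The pads swing forward as they close: fully open they stand 13 mm farther back than shut.
Start: joints at [1.153, 0.426, 0.074, 1.606, -0.034, 1.111, -0.067], TCP at [178.582, -650.911, 231.302] pointing down, gripper open.
Joint ranges: [-2.85, 2.85], [-0.5, 2.14], [-1.23, 1.37], [0.21, 2.46], [-1.02, 4.16], [0.16, 2.05], [-2.73, 2.73]. Speed limits (rad/s): [1.89, 1.89, 2.39, 2.39, 3.01, 3.01, 3.01].

### API

Orientations are given as a rotation vector (axis times angle).
In Python, from cell import ctrl, viewer, ticket gives the robot as it stands.
- The arm moves only by the tool jog_arm, never from a script. Its argument "moves" is a list that holds one entry, the list of rows, each a list of 7 numbers: the shift along the world's x, y, z in mm, then the turn, a rotation vector about the world's x, y, z in rad, then the opening, from 0 (shut) to 1 (fully open). In form: [[[x, y, z, wx, wy, wz, jaw], ...]]. A call has 1 to 12 rows; each row is the pose to reach, as a shift and turn from the pose commanded when the call began; what a row does not reach only later rows make up. A row lasts 1/12 s, in which the tool goes at most 41.7 mm and 7.16 degrees, less where a joint would pass 70% of its speed; a pose out of reach is approached as far as the arm can. A call with a gripper value outside its range is refused whole. The fingers move at their own pace and stop on an object; "grip_force" is the grip in N (left out, the last holds). Time passes only in rows, so rows that repeat a pose let the fingers close. It gives the time, the measured TCP pose, the force and the opening at its end, in the units of the state.
- ctrl.read_state(): the state, without advancing time (a new reading comes with each control period).
- viewer.grab_frame(name): name is "scene" or "top" or "wrist"; returns (picture, depth): 400x640x3 uint8, red, green, blue; 400x640 float32, mm along the optical axis (not along the pixel's ray), 0 where there is no reading.
- viewer.camera_model(name): a dict with "mtx" (3x3 intrinsics, pixels), "dist_coeffs" ([k1, k2, p1, p2, k3] as OpenCV has them; the pictures are not rectified), "rvec" (rotation vector, rad) and "tvec" (3), from world to camera coordinates, as OpenCV has them; the wrist camera has in their place "mount" (4x4, takes a point from camera to tool coordinates, whose origin is the TCP and whose axes are the tool frame's). Camera axes: x right, y down, z forward; pixel columns grow to the right and rows downward; lengths in mm; the calibration is good to about 2 mm. A picture is of the moment at which its call begins: read the wrist's pose just before it. camera_model takes no time and is no camera call.
- ticket.hand_in(): hands the job in, once; it reports no verdict.
The state is a dict: "time": time; "joints": joint angles; "dq": joint speeds; "joint_efforts": joint torques, N m; "ee_pos": TCP position; "tool_rot": TCP orientation; "wrist_force": force on the tool from outside, world axes, zero at the start; "ft_torque": the same for the moment, N m; "opening": finger opening in mm.
Only numpy, scipy, OpenCV 4.12 (cv2) and the standard library are available. Lean on these libraries where they do the work, as an engineer would, in place of code of your own. Each camera call takes 0.05 s, during which the arm holds its last target. There are 200 camera calls.

## Working session

There is one attempt and no reset: what is moved stays moved. The work goes in short steps, Python scripts to look and compute and a tool call to move; the robot and the scene stay as the last step left them, time stands still between calls to the robot, and variables do not carry over. Pictures are saved under pics/ and viewed, about 8 in all and at most 12, crops included, and the job is handed in when it is done.

Besides the shell and the picture viewer there is one more tool, called after ">>>" by a JSON object that holds its "method" and its "body". jog_arm: Moves the arm, as the interface text tells. Its arguments: {"type":"object","properties":{"moves":{"type":"array"},"grip_force":{"type":"number"}},"required":["moves"]}

```bash
mkdir -p pics; cat > h.py <<'E'
import numpy as np,cv2
from cell import ctrl,viewer,ticket
def grab(n):
    s=ctrl.read_state(); im,d=viewer.grab_frame(n); return s,im,d
def world(n,s,px,depth):
    """px Nx2, depth N -> world"""
    c=viewer.camera_model(n); px=np.float64(px).reshape(-1,1,2)
    u=cv2.undistortPoints(px,np.array(c['mtx']),np.array(c['dist_coeffs'])).reshape(-1,2)
    P=np.c_[u,np.ones(len(u))]*np.reshape(depth,(-1,1))
    if 'mount' in c:
        M=np.array(c['mount']); P=P@M[:3,:3].T+M[:3,3]
        R=cv2.Rodrigues(np.array(s['tool_rot'],float))[0]; return P@R.T+np.array(s['ee_pos'])
    R=cv2.Rodrigues(np.array(c['rvec']))[0]; return (P-np.array(c['tvec']).ravel())@R
def save(n,im): cv2.imwrite('pics/'+n+'.png',cv2.cvtColor(im,cv2.COLOR_RGB2BGR))
E
python3 - <<'E'
from h import *
for n in ['top','scene']:
    s,im,d=grab(n); save(n+'0',im); np.savez(n+'0.npz',im=im,d=d)
print(s)
E
```

```text
{'time': 0.05, 'joints': array([ 1.15353923,  0.42670811,  0.07383857,  1.60659966, -0.03412898,
        1.1108122 , -0.06712034]), 'dq': array([-0.00129522,  0.0008215 ,  0.00061044, -0.0007859 , -0.00065329,
        0.00067548,  0.00035806]), 'joint_efforts': array([ 7.46520411e-03, -9.52451706e+01,  3.77457038e+00, -4.64922345e+01,
        1.94386253e-02,  6.50320391e-03, -1.49975522e-04]), 'ee_pos': array([ 178.46458527, -650.55764742,  230.62940216]), 'tool_rot': array([-2.49745524e+00,  1.90467740e+00,  1.64037272e-03]), 'wrist_force': array([-0.3507617 ,  0.05766315,  0.46638764]), 'ft_torque': array([-0.01730999,  0.02587042,  0.00269292]), 'opening': 85.31133384010286}
```

View pics/top0.png

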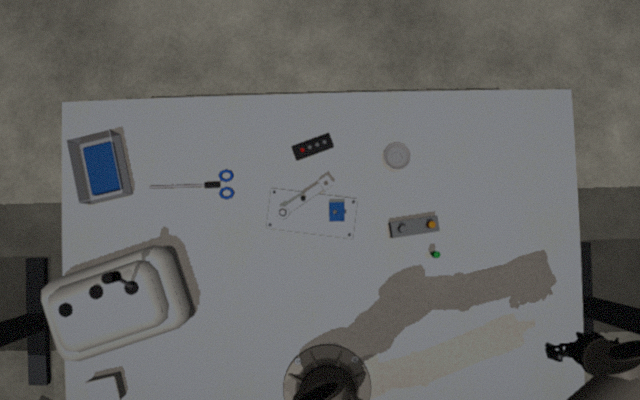

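View pics/scene0.png

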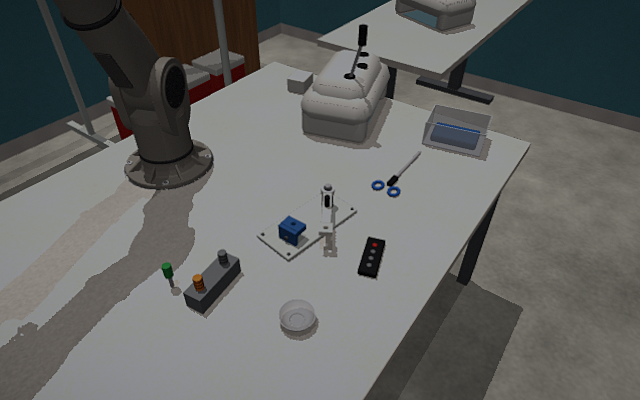

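Top view: orange pin at (431,224), spare at (402,228), blue knuckle at (337,211), hinge at (283,211), post at (303,198), eye near (328,180), green decoy at (435,254). The arm is aside.

```bash
python3 - <<'E'
from h import *
z=np.load('top0.npz');im,d=z['im'],z['d']
pts=dict(orange=(431,224),spare=(402,228),kn=(337,211),hinge=(283,211),post=(303,198),eye=(328,180),c1=(275,191),c2=(354,201),c3=(349,235),c4=(270,227),remote=(312,147),dish=(397,155),green=(435,254))
for k,p in pts.items():
    dd=d[p[1]-2:p[1]+3,p[0]-2:p[0]+3]; dd=dd[dd>0]
    print(k,world('top',None,[p],[np.median(dd)]).round(0),d[p[1],p[0]])
hs=cv2.cvtColor(im,cv2.COLOR_RGB2HSV)
def blob(lo,hi,box):
    m=cv2.inRange(hs,lo,hi); mm=np.zeros_like(m); x0,y0,x1,y1=box; mm[y0:y1,x0:x1]=m[y0:y1,x0:x1]
    v,u=np.nonzero(mm); W=world('top',None,np.c_[u,v],d[v,u]); return len(u),u.mean(),v.mean(),np.median(W,0).round(1),W[:,:].min(0).round(),W.max(0).round()
print(blob((5,120,60),(20,255,255),(415,205,450,240)))
print(blob((100,120,40),(125,255,255),(320,190,350,230)))
E
```

```text
orange [[ 510. -330.   89.]] 1498.1376
spare [[ 501. -241.   87.]] 1500.952
kn [[559. -46.  58.]] 0.0
hinge [[563. 119.  89.]] 1495.5223
post [[599.  57. 111.]] 1475.5422
eye [[655. -21.  75.]] 1515.6368
c1 [[630. 147.  14.]] 1574.7109
c2 [[ 591. -104.   12.]] 1576.684
c3 [[483. -84.  13.]] 1571.627
c4 [[516. 166.  10.]] 1569.7927
remote [[767.  25.  19.]] 1572.8024
dish [[ 736. -249.    5.]] 1593.4938
green [[ 418. -342.   79.]] 1497.0643
(39, np.float64(431.3333333333333), np.float64(224.0), array([ 510.5, -331. ,   88.2]), array([ 501., -352.,   47.]), array([ 520., -321.,   95.]))
(245, np.float64(336.7469387755102), np.float64(211.23265306122448), array([558.7, -46.1,  60.2]), array([516., -68.,   9.]), array([ 587.,   32., 1585.]))
```

>>> {"method": "jog_arm", "body": {"moves": [[[240, 400, 100, 0, 0, 0.9, 1], [240, 400, 100, 0, 0, 0.9, 1], [240, 400, 100, 0, 0, 0.9, 1], [240, 400, 100, 0, 0, 0.9, 1], [240, 400, 100, 0, 0, 0.9, 1], [240, 400, 100, 0, 0, 0.9, 1], [240, 400, 100, 0, 0, 0.9, 1], [240, 400, 100, 0, 0, 0.9, 1], [240, 400, 100, 0, 0, 0.9, 1], [240, 400, 100, 0, 0, 0.9, 1], [240, 400, 100, 0, 0, 0.9, 1], [240, 400, 100, 0, 0, 0.9, 1]]]}}

```text
time: 1.1
ee_pos: [421.0, -246.3, 332.5]
tool_rot: [-3.079, 0.622, -0.002]
wrist_force: [0.1, 0.2, 0.5]
opening: 84.9
```

```bash
python3 -c "
from h import *
c=viewer.camera_model('wrist');print(np.round(c['mount'],2),c['mtx'])"
```

```text
[[   1.     -0.      0.     -0.57]
 [   0.      0.95    0.31  -79.45]
 [  -0.     -0.31    0.95 -142.65]
 [   0.      0.      0.      1.  ]] [[346.86586161   0.         318.82806184]
 [  0.         346.86586161 201.35791921]
 [  0.           0.           1.        ]]
```

>>> {"method": "jog_arm", "body": {"moves": [[[178, 303, -100, 0, 0, 0.67, 1], [178, 303, -100, 0, 0, 0.67, 1], [178, 303, -100, 0, 0, 0.67, 1], [178, 303, -100, 0, 0, 0.67, 1], [178, 303, -100, 0, 0, 0.67, 1], [178, 303, -100, 0, 0, 0.67, 1], [178, 303, -100, 0, 0, 0.67, 1], [178, 303, -100, 0, 0, 0.67, 1], [178, 303, -100, 0, 0, 0.67, 1], [178, 303, -100, 0, 0, 0.67, 1], [178, 303, -100, 0, 0, 0.67, 1], [178, 303, -100, 0, 0, 0.67, 1]]]}}

```text
time: 2.1
ee_pos: [596.3, 51.7, 230.9]
tool_rot: [3.113, 0.418, -0.002]
wrist_force: [0.6, -0.9, -0.1]
opening: 85.4
```

```bash
python3 - <<'E'
from h import *
s,im,d=grab('wrist'); save('w1',im); np.savez('w1.npz',im=im,d=d,p=s['ee_pos'],r=s['tool_rot']); print(s['ee_pos'],s['tool_rot'],s['joints'].round(2))
E
```

```text
[596.29340362  51.65210125 230.9290987 ] [ 3.11346959e+00  4.18088902e-01 -1.57024448e-03] [ 0.29  0.36 -0.61  1.75  0.23  1.1  -0.13]
```

View pics/w1.png

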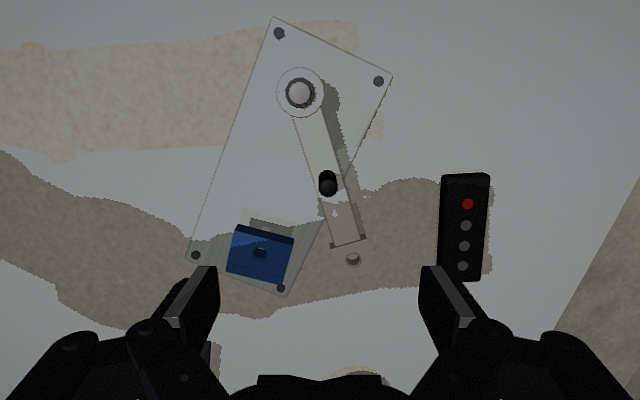

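Wrist view: hinge (300,93), post (328,187), eye hole (353,260), knuckle hole (260,253), plate screws (279,33), (378,81), (196,254), (281,288).

```bash
cat >> h.py <<'E'
def onz(n,s,px,z):
    a=world(n,s,[px],[100.])[0]; b=world(n,s,[px],[200.])[0]
    return a+(b-a)*(z-a[2])/(b[2]-a[2])
E
python3 - <<'E'
from h import *
z=np.load('w1.npz');d=z['d'];s=dict(ee_pos=z['p'],tool_rot=z['r'])
P={}
for k,p,h in [('hinge',(300,93),None),('post',(328,183),None),('eye',(353,260),76),('kn',(260,253),60),('s1',(279,33),12),('s2',(378,81),12),('s3',(196,254),12),('s4',(281,288),12),('platecorner',(274,16),12)]:
    dd=d[p[1]-3:p[1]+4,p[0]-3:p[0]+4]; dd=dd[dd>0]
    w=world('wrist',s,[p],[np.median(dd)])[0]; 
    P[k]=onz('wrist',s,p,h or w[2]); print(k,w.round(1),P[k].round(1))
c=(P['s1']+P['s2']+P['s3']+P['s4'])/4; y=P['s1']+P['s2']-P['s3']-P['s4']; y=y[:2]/np.hypot(*y[:2]); x=np.array([y[1],-y[0]])
print('centre',c,'y',y)
H=c[:2]+80*y
for k in ['hinge','post','eye','kn']:
    v=P[k][:2]-H; bx,by=v@x,v@y; print(k,'r',np.hypot(bx,by).round(1),'ang',np.arctan2(bx,-by).round(3), bx.round(1),by.round(1))
print('H',H)
hs=cv2.cvtColor(z['im'],cv2.COLOR_RGB2GRAY); cr=np.hstack([cv2.resize(z['im'][225:290,215:305],(600,433),interpolation=2)]); save('w1c',cv2.convertScaleAbs(np.vstack([cr]),alpha=1.6))
E
```

```text
hinge [561.8 122.1  90.1] [561.8 122.1  90.1]
post [600.5  63.3 112. ] [600.5  63.3 112. ]
eye [650.3 -17.8  64.7] [647.6 -12.4  76. ]
kn [558.9 -43.9  47.1] [559.6 -37.1  60. ]
s1 [525.6 167.9  14.9] [525.2 168.2  12. ]
s2 [629.1 151.5  14.9] [629.5 151.7  12. ]
s3 [486.6 -81.9  14.5] [485.9 -83.4  12. ]
s4 [591.  -99.3  14.8] [ 591.1 -101.    12. ]
platecorner [515.4 182.9   0.7] [517.2 181.2  12. ]
centre [557.94118952  33.87315811  12.        ] y [0.15215237 0.98835705]
hinge r 12.4 ang -2.252 -9.6 7.8
post r 58.2 ang 0.702 37.6 -44.4
eye r 147.4 ang 0.706 95.7 -112.1
kn r 150.4 ang 0.083 12.4 -149.9
H [570.11337948 112.94172197]
```

>>> {"method": "jog_arm", "body": {"moves": [[[6, 8, -40, 0, 0, 0, 1], [6, 8, -80, 0, 0, 0, 1], [6, 8, -115, 0, 0, 0, 1], [6, 8, -146, 0, 0, 0, 1], [6, 8, -146, 0, 0, 0, 1], [6, 8, -146, 0, 0, 0, 0], [6, 8, -146, 0, 0, 0, 0], [6, 8, -146, 0, 0, 0, 0], [6, 8, -146, 0, 0, 0, 0], [6, 8, -146, 0, 0, 0, 0], [6, 8, -146, 0, 0, 0, 0], [6, 8, -146, 0, 0, 0, 0]]], "grip_force": 25}}

```text
time: 3.15
ee_pos: [603.1, 60.1, 86.4]
tool_rot: [3.113, 0.418, 0.002]
wrist_force: [-1.9, 0.1, 9.5]
opening: 15.4
```

>>> {"method": "jog_arm", "body": {"moves": [[[-5, -3, 1, 0, 0, -0.05, 0], [-9.4, -6, 1, 0, 0, -0.1, 0], [-15, -8.2, 1, 0, 0, -0.15, 0], [-20, -10, 1, 0, 0, -0.2, 0], [-25.5, -11.4, 1, 0, 0, -0.25, 0], [-31, -12.3, 1, 0, 0, -0.3, 0], [-36.5, -12.8, 1, 0, 0, -0.35, 0], [-42, -13, 1, 0, 0, -0.4, 0], [-42, -13, 1, 0, 0, -0.4, 0], [-42, -13, 1, 0, 0, -0.4, 0]]]}}

```text
time: 3.98
ee_pos: [560.6, 45.8, 86.6]
tool_rot: [3.133, -0.211, 0.001]
wrist_force: [1.2, -6.6, -2.4]
opening: 15.3
```

```bash
python3 - <<'E'
from h import *
s,im,d=grab('wrist'); save('w2',im); np.savez('w2.npz',im=im,d=d,p=s['ee_pos'],r=s['tool_rot']); print(s['ee_pos'],s['tool_rot'],s['wrist_force'])
E
```

```text
[560.5918232   45.84715642  86.589601  ] [ 3.13318006e+00 -2.11142376e-01  5.89545290e-04] [ 1.16041904 -6.58756253 -2.37593906]
```

View pics/w2.png

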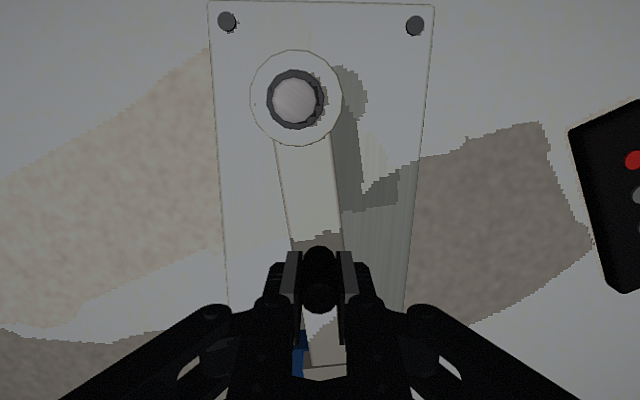

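Arm swung with the post still pinched; the eye is hidden by the fingers. Release, rise and look.

>>> {"method": "jog_arm", "body": {"moves": [[[0, 0, 0, 0, 0, 0, 0.5], [0, 0, 0, 0, 0, 0, 1], [0, 0, 0, 0, 0, 0, 1], [0, 0, 0, 0, 0, 0, 1], [0, 0, 30, 0, 0, 0, 1], [0, 0, 70, 0, 0, 0, 1], [0, 0, 110, 0, 0, 0, 1], [0, 0, 110, 0, 0, 0, 1]]]}}

```text
time: 4.7
ee_pos: [563.7, 48.2, 203.5]
tool_rot: [-3.133, 0.208, -0.014]
wrist_force: [1.6, 0.2, 0.4]
opening: 85.5
```

```bash
python3 - <<'E'
from h import *
s,im,d=grab('wrist'); save('w3',im); np.savez('w3.npz',im=im,d=d,p=s['ee_pos'],r=s['tool_rot']); print(s['ee_pos'],s['tool_rot'],s['wrist_force'])
save('w3',cv2.resize(im[160:310,220:420],(800,600),interpolation=2))
E
```

```text
[563.67561267  48.2021284  203.53726409] [-3.13312437  0.20819459 -0.01406465] [1.5631174  0.20913056 0.42702742]
```

View pics/w3.png

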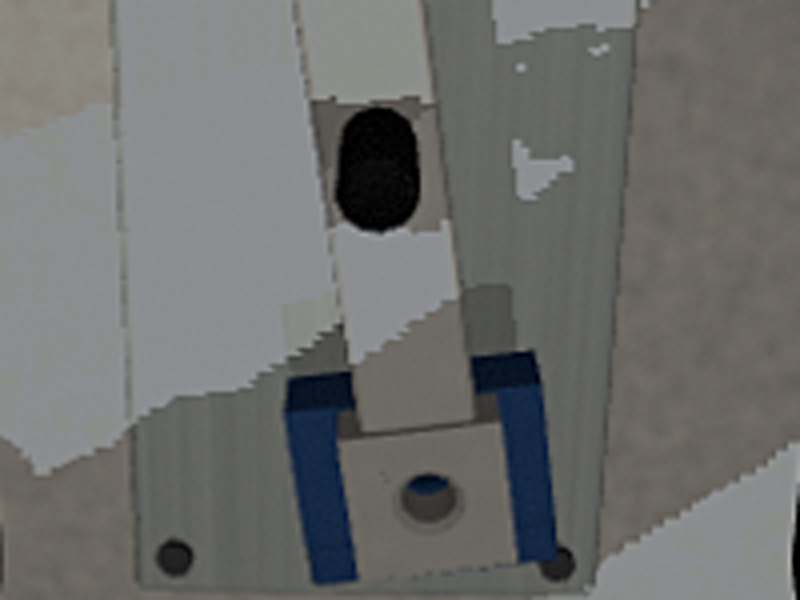

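Crop: eye hole at about (327.2, 284.2) full-frame, centred on the knuckle within ~0.5 mm (block edges symmetric). Now localise the eye and head for the pin.

```bash
python3 - <<'E'
from h import *
z=np.load('w3.npz');d=z['d'];s=dict(ee_pos=z['p'],tool_rot=z['r'])
print(onz('wrist',s,(327.2,284.2),76), onz('wrist',s,(323,287),60))
p=(327,294);print(world('wrist',s,[p],[d[p[1],p[0]]]))
s,im,d=grab('top');hs=cv2.cvtColor(im,cv2.COLOR_RGB2HSV);m=cv2.inRange(hs,(5,120,60),(20,255,255))[205:240,415:450]
v,u=np.nonzero(m);c=(u.mean()+415,v.mean()+205);print(c,onz('top',s,c,80), s['joints'].round(2))
E
```

```text
[560.71818541 -36.79869038  76.        ] [555.7182636  -48.93054972  60.        ]
[[559.30694259 -46.44153112  76.433182  ]]
(np.float64(431.2162162162162), np.float64(224.0810810810811)) [ 510.16902772 -333.11434071   80.        ] [ 0.23  0.32 -0.52  1.87  0.19  1.   -0.5 ]
```

>>> {"method": "jog_arm", "body": {"moves": [[[-54, -355, 10, 0, 0, 0.2, 1], [-54, -355, 10, 0, 0, 0.2, 1], [-54, -355, 10, 0, 0, 0.2, 1], [-54, -355, 10, 0, 0, 0.2, 1], [-54, -355, 10, 0, 0, 0.2, 1], [-54, -355, 10, 0, 0, 0.2, 1], [-54, -355, 10, 0, 0, 0.2, 1], [-54, -355, 10, 0, 0, 0.2, 1], [-54, -355, 10, 0, 0, 0.2, 1], [-54, -355, 10, 0, 0, 0.2, 1], [-54, -355, 10, 0, 0, 0.2, 1], [-54, -355, 10, 0, 0, 0.2, 1]]]}}

```text
time: 5.8
ee_pos: [506.3, -307.1, 205.2]
tool_rot: [-3.138, -0.105, 0.002]
wrist_force: [-0.4, -1.0, 0.2]
opening: 85.8
```

```bash
python3 - <<'E'
from h import *
s,im,d=grab('wrist'); save('w4',im); np.savez('w4.npz',im=im,d=d,p=s['ee_pos'],r=s['tool_rot']); print(s['ee_pos'],s['tool_rot'],s['wrist_force'])
hs=cv2.cvtColor(im,cv2.COLOR_RGB2HSV);m=cv2.inRange(hs,(5,120,60),(20,255,255))
v,u=np.nonzero(m);W=world('wrist',s,np.c_[u,v],d[v,u]);t=W[:,2]>82;print(len(u),u.min(),u.max(),v.min(),v.max(),t.sum(),W[t].mean(0),W[t].min(0),W[t].max(0))
E
```

```text
[ 506.28029389 -307.14883509  205.18262842] [-3.13840754e+00 -1.05492862e-01  2.12011648e-03] [-0.38586034 -0.9524436   0.22919282]
613 309 335 201 238 537 [ 510.21526971 -330.87231745   88.77858168] [ 499.74405679 -342.59184059   82.28707805] [ 520.96785609 -227.89963291  347.94271215]
```

View pics/w4.png

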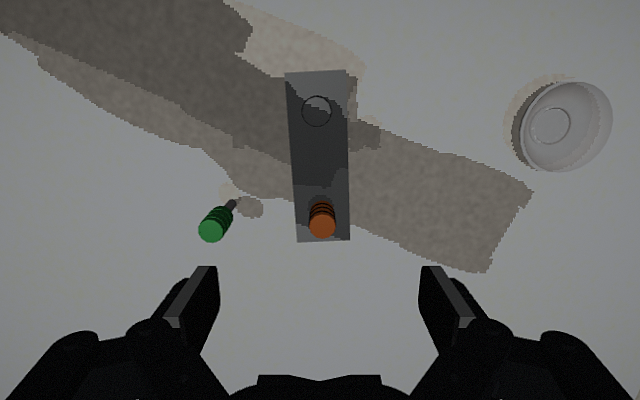

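Orange pin head centred near pixel (322,223), world (510.3, -331.5); the spare is at the far end, green decoy to the left.

>>> {"method": "jog_arm", "body": {"moves": [[[4, -24, -40, 0, 0, 0, 1], [4, -24, -80, 0, 0, 0, 1], [4, -24, -85, 0, 0, 0, 1], [4, -24, -85, 0, 0, 0, 1]]]}}

```text
time: 6.18
ee_pos: [509.4, -329.7, 118.7]
tool_rot: [-3.136, -0.108, 0.007]
wrist_force: [-0.3, 0.1, 0.7]
opening: 85.5
```

>>> {"method": "jog_arm", "body": {"moves": [[[0.5, -1, -35, 0, 0, 0, 1], [0.5, -1, -60, 0, 0, 0, 1], [0.5, -1, -60, 0, 0, 0, 1], [0.5, -1, -60, 0, 0, 0, 0], [0.5, -1, -60, 0, 0, 0, 0], [0.5, -1, -60, 0, 0, 0, 0], [0.5, -1, -60, 0, 0, 0, 0], [0.5, -1, -60, 0, 0, 0, 0], [0.5, -1, -60, 0, 0, 0, 0], [0.5, -1, -60, 0, 0, 0, 0]]], "grip_force": 50}}

```text
time: 7.02
ee_pos: [511.5, -333.3, 62.6]
tool_rot: [3.139, 0.105, 0.002]
wrist_force: [-3.2, 1.6, 11.2]
opening: 20.6
```

>>> {"method": "jog_arm", "body": {"moves": [[[0, 0, 15, 0, 0, 0, 0], [0, 0, 35, 0, 0, 0, 0], [0, 0, 60, 0, 0, 0, 0], [0, 0, 100, 0, 0, 0, 0], [0, 0, 100, 0, 0, 0, 0], [0, 0, 100, 0, 0, 0, 0]]]}}

```text
time: 7.52
ee_pos: [512.2, -333.6, 163.9]
tool_rot: [3.137, 0.105, 0.006]
wrist_force: [-0.2, 0.2, -1.4]
opening: 21.0
```

```bash
python3 - <<'E'
from h import *
s,im,d=grab('wrist'); np.savez('w5.npz',im=im,d=d,p=s['ee_pos'],r=s['tool_rot']); print(s['ee_pos'],s['tool_rot'],s['wrist_force'],s['ft_torque'])
save('w5',cv2.convertScaleAbs(cv2.resize(im[200:400,200:440],(720,600),interpolation=2),alpha=1.5))
E
```

```text
[ 512.20403962 -333.62919532  163.92778063] [3.13719598 0.10457297 0.00561056] [-0.20777975  0.21532012 -1.39588143] [-0.00553763  0.01731762  0.05451084]
```

View pics/w5.png

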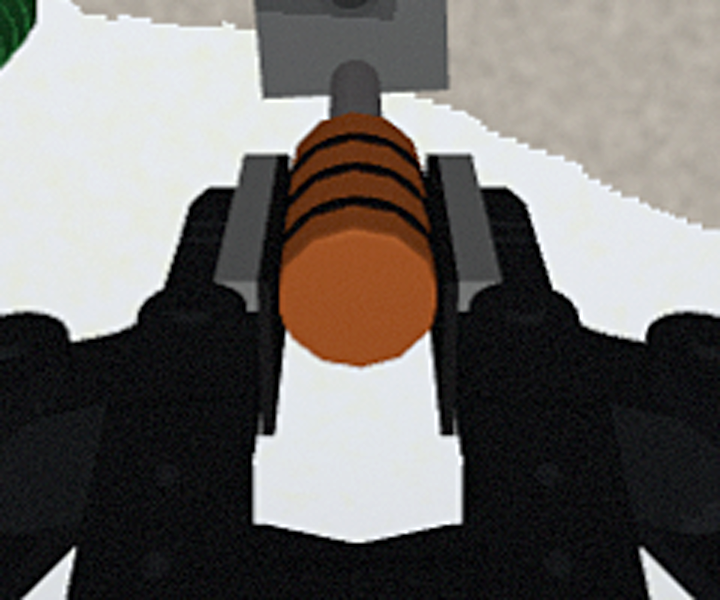

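Pin held upright, head top at px (319.3, 299), tip end near (318.3, 224).

```bash
python3 - <<'E'
from h import *
z=np.load('w5.npz');d=z['d'];s=dict(ee_pos=z['p'],tool_rot=z['r'])
w=world('wrist',s,[(319.3,299)],[np.median(d[294:304,314:325])])[0];print('top',w, w-s['ee_pos'])
im=z['im'];hs=cv2.cvtColor(im,cv2.COLOR_RGB2HSV);v,u=np.nonzero(cv2.inRange(hs,(5,120,60),(20,255,255)));W=world('wrist',s,np.c_[u,v],d[v,u])
t=(abs(W[:,2]-w[2])<2.5);print(t.sum(),W[t].mean(0)-s['ee_pos'],W[t].min(0)-s['ee_pos'],W[t].max(0)-s['ee_pos'])
# project candidate shank axis: axis below the head top
c=viewer.camera_model('wrist');M=np.linalg.inv(np.array(c['mount']));R=cv2.Rodrigues(s['tool_rot'])[0]
top=W[t].mean(0)
def proj(p):
    q=M[:3,:3]@(R.T@(p-s['ee_pos']))+M[:3,3]; return cv2.projectPoints(q.reshape(1,3),np.zeros(3),np.zeros(3),np.array(c['mtx']),np.array(c['dist_coeffs']))[0].ravel()
for k in (0,80): print(proj(top-[0,0,k]))
E
```

```text
top [ 512.03095911 -331.99946107  189.29197881] [-0.1730805   1.62973425 25.36419818]
2028 [-0.47975648  2.36496311 25.24010626] [-10.60603711  -8.98699153  22.87752018] [10.00484489 12.49080532 27.13202633]
[318.64139792 297.16134077]
[318.14919928 222.15121354]
```

>>> {"method": "jog_arm", "body": {"moves": [[[49, 295, 0, 0, 0, 0, 0], [49, 295, 0, 0, 0, 0, 0], [49, 295, 0, 0, 0, 0, 0], [49, 295, 0, 0, 0, 0, 0], [49, 295, 0, 0, 0, 0, 0], [49, 295, 0, 0, 0, 0, 0], [49, 295, 0, 0, 0, 0, 0], [49, 295, 0, 0, 0, 0, 0], [49, 295, 0, 0, 0, 0, 0], [49, 295, 0, 0, 0, 0, 0], [49, 295, 0, 0, 0, 0, 0]]]}}

```text
time: 8.48
ee_pos: [559.5, -39.0, 160.5]
tool_rot: [3.14, 0.104, -0.002]
wrist_force: [-0.5, 0.1, -0.2]
opening: 20.4
```

```bash
python3 - <<'E'
from h import *
s,im,d=grab('wrist'); np.savez('w6.npz',im=im,d=d,p=s['ee_pos'],r=s['tool_rot']); print(s['ee_pos'],s['tool_rot'],s['wrist_force'],s['ft_torque'])
save('w6',cv2.convertScaleAbs(cv2.resize(im[120:320,200:440],(720,600),interpolation=2),alpha=1.5))
E
```

```text
[559.52547335 -38.99481616 160.4731457 ] [ 3.13965954e+00  1.03637501e-01 -2.40126421e-03] [-0.46020073  0.13095731 -0.20855344] [0.00634887 0.02558688 0.03357652]
```

View pics/w6.png

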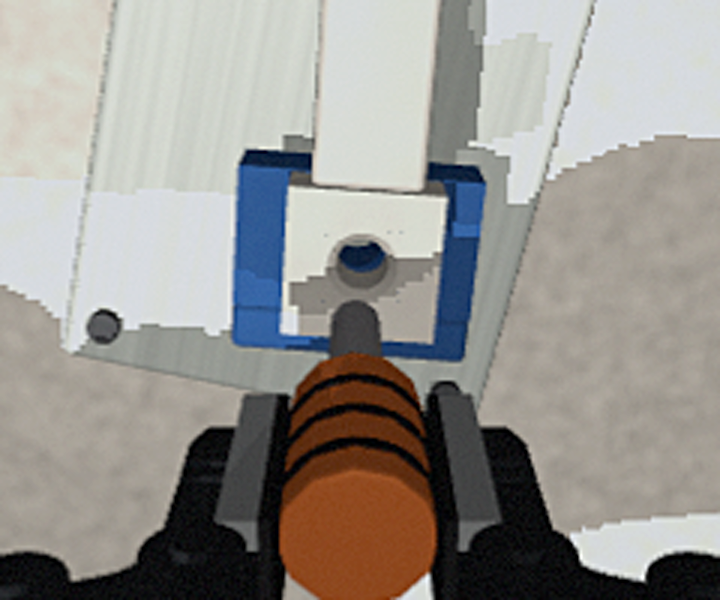

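Eye hole at crop (362,261) → px (320.7, 207); blue knuckle hole centred within it; pin tip just in front.

```bash
python3 - <<'E'
from h import *
z=np.load('w6.npz');s=dict(ee_pos=z['p'],tool_rot=z['r'])
print(onz('wrist',s,(320.7,207),76),'target TCP',onz('wrist',s,(320.7,207),76)-[-.3,1.7,0])
E
```

```text
[560.47008547 -36.77439968  76.        ] target TCP [560.77008547 -38.47439968  76.        ]
```

>>> {"method": "jog_arm", "body": {"moves": [[[0.8, 0.5, -10, 0, 0, 0, 0], [0.8, 0.5, -20, 0, 0, 0, 0], [0.8, 0.5, -27, 0, 0, 0, 0], [0.8, 0.5, -27, 0, 0, 0, 0], [0.8, 0.5, -27, 0, 0, 0, 0]]]}}

```text
time: 8.95
ee_pos: [560.4, -37.6, 133.5]
tool_rot: [-3.14, -0.105, 0.002]
wrist_force: [-0.0, -0.3, -0.6]
opening: 20.2
```

>>> {"method": "jog_arm", "body": {"moves": [[[0.3, -0.7, 0, 0, 0, 0, 0], [0.3, -0.7, -1.5, 0, 0, 0, 0], [0.3, -0.7, -3, 0, 0, 0, 0], [0.3, -0.7, -4.5, 0, 0, 0, 0], [0.3, -0.7, -6, 0, 0, 0, 0], [0.3, -0.7, -6, 0, 0, 0, 0]]]}}

```text
time: 9.45
ee_pos: [561.0, -38.1, 128.0]
tool_rot: [-3.14, -0.105, 0.001]
wrist_force: [-0.5, 0.9, -1.5]
opening: 20.6
```

>>> {"method": "jog_arm", "body": {"moves": [[[0, 0, -2, 0, 0, 0, 0], [0, 0, -4, 0, 0, 0, 0], [0, 0, -6, 0, 0, 0, 0], [0, 0, -8, 0, 0, 0, 0], [0, 0, -9, 0, 0, 0, 0], [0, 0, -9, 0, 0, 0, 0]]]}}

```text
time: 9.95
ee_pos: [561.0, -38.1, 119.0]
tool_rot: [-3.14, -0.105, 0.001]
wrist_force: [-0.3, 0.1, -0.5]
opening: 20.6
```

Inside the eye, no force. Now gently to the knuckle (tip at 60 ⇒ TCP ≈ 114.6).

>>> {"method": "jog_arm", "body": {"moves": [[[0, 0, -1.5, 0, 0, 0, 0], [0, 0, -3, 0, 0, 0, 0], [0, 0, -4.5, 0, 0, 0, 0], [0, 0, -6, 0, 0, 0, 0], [0, 0, -7, 0, 0, 0, 0], [0, 0, -7, 0, 0, 0, 0]]]}}

```text
time: 10.45
ee_pos: [561.1, -38.1, 112.0]
tool_rot: [-3.14, -0.105, 0.001]
wrist_force: [-0.5, 0.3, -0.4]
opening: 20.4
```

>>> {"method": "jog_arm", "body": {"moves": [[[0, 0, -1.5, 0, 0, 0, 0], [0, 0, -3, 0, 0, 0, 0], [0, 0, -4.5, 0, 0, 0, 0], [0, 0, -6, 0, 0, 0, 0], [0, 0, -6, 0, 0, 0, 0]]]}}

```text
time: 10.87
ee_pos: [561.0, -38.2, 105.9]
tool_rot: [-3.14, -0.105, 0.001]
wrist_force: [-1.1, -0.3, -1.8]
opening: 20.9
```

>>> {"method": "jog_arm", "body": {"moves": [[[0, 0, -2, 0, 0, 0, 0], [0, 0, -4, 0, 0, 0, 0], [0, 0, -6, 0, 0, 0, 0], [0, 0, -8, 0, 0, 0, 0], [0, 0, -10, 0, 0, 0, 0], [0, 0, -12, 0, 0, 0, 0], [0, 0, -13.5, 0, 0, 0, 0], [0, 0, -13.5, 0, 0, 0, 0]]]}}

```text
time: 11.53
ee_pos: [561.0, -38.1, 92.4]
tool_rot: [-3.14, -0.105, 0.001]
wrist_force: [-2.1, -1.4, -3.0]
opening: 20.7
```

>>> {"method": "jog_arm", "body": {"moves": [[[0, 0, -1, 0, 0, 0, 0], [0, 0, -2, 0, 0, 0, 0], [0, 0, -3, 0, 0, 0, 0], [0, 0, -3.5, 0, 0, 0, 0], [0, 0, -3.5, 0, 0, 0, 0]]]}}

```text
time: 11.95
ee_pos: [561.1, -38.2, 89.2]
tool_rot: [3.14, 0.105, -0.0]
wrist_force: [-3.4, -1.8, 0.8]
opening: 20.4
```

>>> {"method": "jog_arm", "body": {"moves": [[[0, 0, -0.5, 0, 0, 0, 0], [0, 0, -0.8, 0, 0, 0, 0], [0, 0, -0.8, 0, 0, 0, 0]]]}}

```text
time: 12.2
ee_pos: [561.1, -38.2, 88.7]
tool_rot: [3.14, 0.105, -0.0]
wrist_force: [-5.5, -2.0, 4.8]
opening: 20.6
```

Contact force of about 5 N at the expected home height: the head is seated. Release and rise.

>>> {"method": "jog_arm", "body": {"moves": [[[0, 0, 0, 0, 0, 0, 0.4], [0, 0, 0, 0, 0, 0, 1], [0, 0, 0, 0, 0, 0, 1], [0, 0, 0, 0, 0, 0, 1], [0, 0, 0, 0, 0, 0, 1], [0, 10, 30, 0, 0, 0, 1], [0, 40, 70, 0, 0, 0, 1], [0, 70, 110, 0, 0, 0, 1], [0, 70, 120, 0, 0, 0, 1], [0, 70, 120, 0, 0, 0, 1]]]}}

```text
time: 13.03
ee_pos: [563.3, 35.7, 213.8]
tool_rot: [-3.138, -0.111, -0.012]
wrist_force: [1.2, 0.2, -0.2]
opening: 85.5
```

```bash
python3 - <<'E'
from h import *
s,im,d=grab('wrist'); print(s['time'],s['ee_pos'],s['wrist_force'])
hs=cv2.cvtColor(im,cv2.COLOR_RGB2HSV);v,u=np.nonzero(cv2.inRange(hs,(5,120,60),(20,255,255)));W=world('wrist',s,np.c_[u,v],d[v,u])
zt=np.percentile(W[:,2],[5,50,80,90,95]);print(len(u),zt);t=abs(W[:,2]-114)<2;print(W[t].mean(0))
save('w7',cv2.convertScaleAbs(cv2.resize(im[120:320,200:440],(720,600),interpolation=2),alpha=1.5))
E
```

```text
13.0333 [563.34563088  35.69725718 213.76638986] [ 1.16523716  0.21475952 -0.23825385]
698 [ 81.91118106 113.71630469 114.40267389 114.77824849 115.04910464]
[561.04862215 -36.1544232  114.03806172]
```

View pics/w7.png

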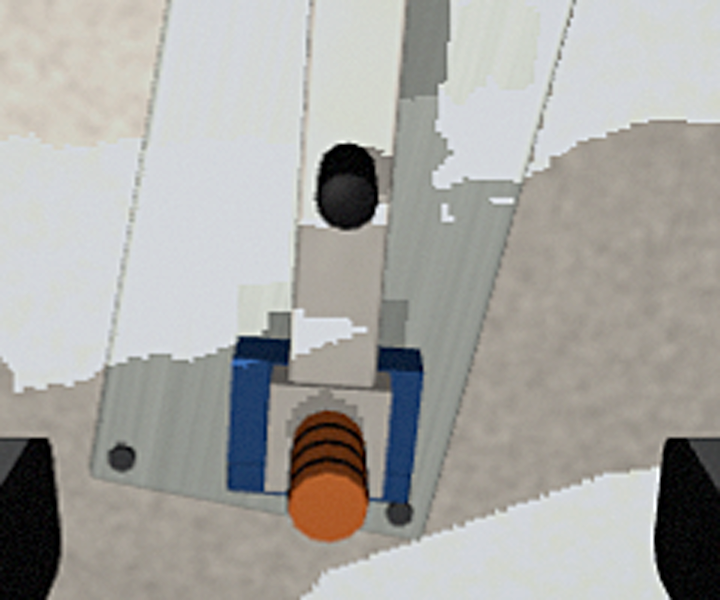

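The pin stands upright in the eye. Its head top is at z ≈ 114 mm, which is exactly the home height (34 + 80), and the gripper is clear.

```bash
python3 -c "
from cell import ticket
print(ticket.hand_in())"
```

```text
the job is handed in; nothing more can be done
None
```

I swung the white arm in over the blue knuckle by its grip post and threaded the orange pin through the eye and knuckle until its head was home. I then let go, backed away and handed the job in at about 13 s of robot time. No verdict was reported.

- **Feel:** while lowering the pin, the force readings at the end of each step stayed under about 4 N. They rose to about 8 N in all (5 N upward) as the head seated. No searching was needed, because the holes already lined up.
- **Last check:** the wrist camera showed the head top at about 114 mm, which is the fully-home height. The pin axis was within about 1 mm of the eye, the pin stood upright, and the gripper was open and clear.
- **Disagreements:** the plate screws put the hinge about 12 mm from where I saw it directly. I used the direct sighting, because it put the eye and knuckle hole close to the stated 160 mm from the hinge.
- **Not checked:** I did not re-measure the spare pin, dish, grasper or remote at the end. I had no contact with them in any move.

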